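# Open the filter of the paint-dust extractor

### The arm

A 6-joint arm with a two-finger parallel gripper is mounted at the origin on the work surface. World frame = base frame: x ahead of the robot, y to its left, z up, the work surface at z = 0. Lengths are in m, angles in rad, forces in N, time in s.
With the tool pointing down it reaches from about 0.3 to 0.775 m from the base axis. Payload 14.6 kg.
Tool frame: the origin (TCP) lies on the centre line of the jaws, within the pads' length; the fingertips stand 19 mm ahead of it and the grasp point (between the pads) is the TCP; z points along the fingers, y is the direction in which the jaws open and shut (so a half turn about z gives the same grasp; the last joint's range is limited). The gripper opens to 94 mm and grips with 3 to 60 N. Pads are 16 mm wide; open, the fingers measure 119 mm over their backs; the gripper's body (75 mm by 177 mm) begins 78 mm behind the grasp point.
Start: joints at [-1.326, 0.3, 1.521, -0, 1.321, -0.067], TCP at [0.169, -0.523, 0.224] pointing down, gripper open.
Joint ranges: [-3.03, 3.03], [-0.79, 2.21], [0.23, 2.52], [-1.04, 4.18], [0, 3.07], [-2.55, 2.55]. Speed limits (rad/s): [2.22, 2.22, 2.57, 3.14, 3.14, 3.14].

### API

Orientations are given as [roll, pitch, yaw] about the fixed x, y, z axes, in that order (R = Rz(yaw) Ry(pitch) Rx(roll)).
In Python, from station import ctrl gives the robot as it stands. The module is installed in compiled form; this text tells all that it offers.
- The arm moves only by the shell command python3 -m creep 'ROWS' [FORCE]. ROWS is a JSON object of lists of equal length, an entry for each row: "translation": the shift along the world's x, y, z in mm, a list of three; "yaw": the turn about the world's z in rad; "gripper": the closure in counts, from 0 (fully open) to 255 (shut). A call has 1 to 5 rows; each row is the pose to reach, as a shift and turn from the pose measured when the call began; what a row does not reach only later rows make up. A row lasts 1/12 s, in which the tool goes at most 41.7 mm and 7.16 degrees, less where a joint would pass 70% of its speed; a pose out of reach is approached as far as the arm can. A call with a gripper value outside its range is refused whole. The fingers move at their own pace and stop on an object; FORCE is the grip in N (left out, the last holds). Time passes only in rows, so rows that repeat a pose let the fingers close. It gives the time, the measured TCP pose, the force and the opening at its end, in the units of the state.
- ctrl.get_obs(): the state, without advancing time (a new reading comes with each control period).
- ctrl.camera(name): name is "side" or "top" or "wrist"; returns a dict with "pixels" (420x560x3 uint8, red, green, blue), "depth" (420x560 float32, m along the optical axis (not along the pixel's ray), 0 where there is no reading), "fx", "fy", "cx", "cy" (pixels), "R" (3x3) and "t" (3): a world point X has camera coordinates R X + t; the wrist camera has in their place "tool_from_camera" (4x4, takes a point from camera to tool coordinates, whose origin is the TCP and whose axes are the flange's). Camera axes: x right, y down, z forward; pixel columns grow to the right and rows downward; lengths in m; the calibration is good to about 2 mm. A picture is of the moment at which its call begins: read the wrist's pose just before it.
- ctrl.hand_in(): hands the job in, once; it reports no verdict.
The state is a dict: "time_s": time; "qpos": joint angles; "joint_vel": joint speeds; "tau": joint torques, N m; "ee_pos": TCP position; "eef_rot": TCP orientation; "force": force on the tool from outside, world axes, zero at the start; "moment": the same for the moment, N m; "grip_width": finger opening in m.
Only numpy, scipy, OpenCV 4.12 (cv2) and the standard library are available. Lean on these libraries where they do the work, as an engineer would, in place of code of your own. Each camera call takes 0.05 s, during which the arm holds its last target. There are 200 camera calls.

### The job

The filter of the paint-dust extractor has to be uncovered. Using touch alone, press the orange snap tab all the way in while the purple filter cover is still on its seat, then push the released cover along its rails until it has dropped off the seat and lies flat on the dark landing plate, wholly clear of the filter. Do not lift the cover, leave the clay lamps and paint where they stand, and finish with the hand clear.

Things in the scene. Friction and masses are not known exactly. Their poses are not given: they have to be found in the camera images.
- extractor: White box fixed to the table, spanning -105 to 120 mm along its x, -147 to 147 along its y, 70 mm high. Origin at table height midway between the rails. Its +y (to the robot's left, give or take 35 degrees) is the way the cover slides off. Two aluminium rails run along y at |x| = 47 to 53 mm, tops 80 mm above the table. Beyond x = 53 mm is a flat shelf with lamps and a paint pot.
- seat (a point): Centre of the grey seat under the cover, at y = -50 mm in the extractor's frame, 70 mm above the table, axes as the extractor's. The seat spans extractor y = -147 to +7 mm; the filter opening y = -90 to -10. Small stops 10 mm high behind the cover's rear corners (y = -115 to -107, |x| = 32 to 47) leave the middle free for a fingertip.
- landing (a point): Centre of the dark landing plate, at y = +73 mm in the extractor's frame, 66 mm above the table (4 mm below the seat), axes as the extractor's. It spans extractor y = +7 to +139 mm and is closed at 139 by an end stop 12 mm high.
- cover: Loose purple filter cover, 0.11 to 0.22 kg: flange 90 (x) x 110 (y) x 8 mm with a 60 x 60 mm block in the middle, top 30 mm above the underside, and a black knob. Origin: centre of its underside. Starts at extractor y = -50 mm, 2 mm play to each rail; drops off the seat past y = +62, meets the end stop at +84. Slides easily (1 to 3 N) when pushed on the block's -y face.
- tab (a joint): Travel of the snap tab, straight down, in m: 0 fully up (starts at 0 to 0.003), 0.016 fully in (hard stop). It takes about 4 N and stays where it has been pressed. Its tooth stands in the cover's way until it is at least 0.012 in.
- tab_pad (a point): Centre of the top face of the orange ribbed pad of the snap tab, 36 x 36 mm, moving with it; at x = -80, y = +13 mm in the extractor's frame, 96 mm above the table when up and 80 mm (level with the rails) when fully in. Nothing stands above or within 9 mm of the pad.
- diya_red: shallow red clay lamp, 58 mm across, 26 mm high, standing on the extractor's far shelf. Origin at the centre of its underside. To be left alone.
- diya_green: shallow green clay lamp, 58 mm across, 26 mm high, standing on the extractor's far shelf. Origin at the centre of its underside. To be left alone.
- paint_pot: small paint pot with a yellow cap, 44 mm across, 45 mm high, standing on the extractor's far shelf. Origin at the centre of its underside. To be left alone.
- diya_violet: violet clay lamp, 58 mm across, 26 mm high, on the table to the robot's right. Origin at the centre of its underside. To be left alone.
- diya_crimson: crimson clay lamp, 58 mm across, 26 mm high, on the table to the robot's right. Origin at the centre of its underside. To be left alone.
- paint_bottle: green paint bottle with a white cap, 56 mm across, 150 mm high, on the table to the robot's left. Origin at the centre of its underside. To be left alone.
- paint_bowl: pink paint bowl, 110 mm across, 50 mm high, on the table to the robot's left. Origin at the centre of its underside. To be left alone.
Not all that is in view belongs to the job. What is shaped like the cover but green, grey or yellow is not meant.

How it is judged:
By the outcome, as a careful person would: the job done as asked, in the order asked, and still so for the second after the job is handed in, with the robot touching nothing.
It also fails if it takes over 43 s, if anything falls off the work surface, if the arm or the gripper's body presses on something with over 40 N, if the wrist force passes 120 N, or if a joint passes its speed limit or range.

## Working session

There is one attempt and no reset: what is moved stays moved. The work goes in short steps, Python scripts to look and compute and a shell command to move; the robot and the scene stay as the last step left them, time stands still between calls to the robot, and variables do not carry over. Pictures are saved under pics/ and viewed, about 8 in all and at most 12, crops included, and the job is handed in when it is done.

```bash
mkdir -p pics
cat > h.py <<'E'
import numpy as np, cv2
from station import ctrl
def shot(n,f=None):
    c=ctrl.camera(n)
    if f: cv2.imwrite('pics/'+f,c['pixels'][:,:,::-1])
    return c
def cloud(c):
    d=c['depth'];v,u=np.indices(d.shape)
    P=np.stack([(u-c['cx'])/c['fx']*d,(v-c['cy'])/c['fy']*d,d],-1)
    W=(P-c['t'])@c['R']
    W[d==0]=np.nan
    return W
E
python3 - <<'E'
from h import *
for n in('top','side'):
    c=shot(n,n+'1.png');np.savez(n+'1.npz',**c)
print(ctrl.get_obs())
E
```

```text
{'time_s': 0.1, 'qpos': array([-1.32561333e+00,  3.00394209e-01,  1.52154407e+00, -1.63534122e-05,
        1.32071692e+00, -6.66142823e-02]), 'joint_vel': array([ 4.59167479e-04, -3.46949912e-03, -1.71881524e-03, -3.41793915e-04,
        2.24661984e-03,  4.76373994e-05]), 'tau': array([-1.10483732e-03, -5.32649517e+01, -3.53286695e+01,  7.08448444e-02,
        2.35108612e-02, -8.09474659e-05]), 'ee_pos': array([ 0.16865308, -0.52326097,  0.22394416]), 'eef_rot': array([-3.14053142e+00, -5.49227023e-05,  3.11801303e-01]), 'force': array([ 0.89323585,  0.45840011, -0.12068923]), 'moment': array([-0.00393527,  0.02335556, -0.01219151]), 'grip_width': 0.09426136841189818}
```

View pics/top1.png

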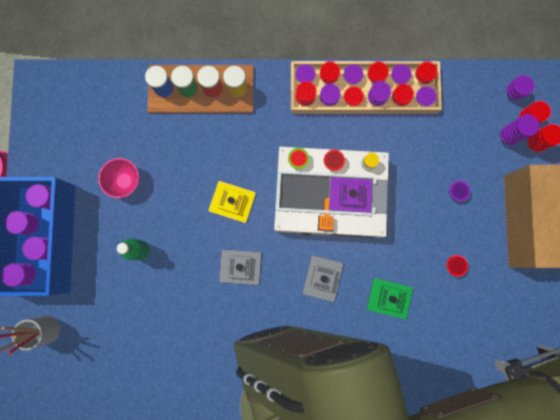

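View pics/side1.png

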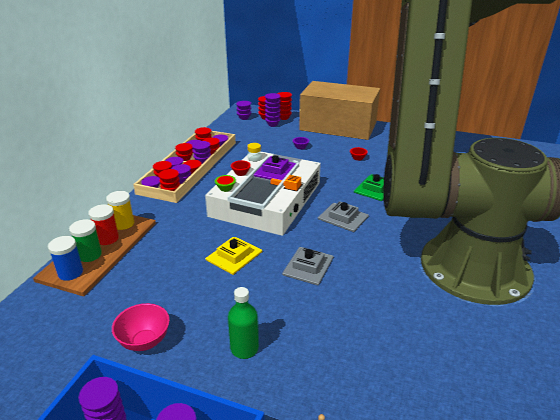

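The top view shows the extractor at about px (332,192), with the cover at (351,194) and the orange tab at (326,222). It is turned only slightly. Next I'll fit its pose.

Run:
```python
from h import *
c=dict(np.load('top1.npz'));W=cloud(c);px=c['pixels'];hsv=cv2.cvtColor(px,cv2.COLOR_RGB2HSV)
roi=np.zeros(px.shape[:2],bool);roi[135:250,265:402]=1
m=roi&(W[...,2]>.058)&(W[...,2]<.074)
r=cv2.minAreaRect(W[m][:,:2].astype(np.float32)*1000);print(r,cv2.boxPoints(r))
def cen(n,lo,hi,zr):
    k=roi&(cv2.inRange(hsv,lo,hi)>0)&(W[...,2]>zr[0])&(W[...,2]<zr[1])
    p=W[k];r=cv2.minAreaRect(p[:,:2].astype(np.float32)*1000);print(n,len(p),np.nanmedian(p,0).round(4),p[:,2].min(),p[:,2].max(),r)
cen('cover',(130,100,60),(155,255,255),(.07,.15))
cen('flange',(130,100,60),(155,255,255),(.07,.085))
cen('tabpad',(5,150,120),(18,255,255),(.087,.15))
cen('taball',(5,150,120),(18,255,255),(.05,.15))
```

```text
((572.3873291015625, -117.52835083007812), (294.2791748046875, 226.5020294189453), 86.77212524414062) [[ 451.03094  -258.05765 ]
 [ 677.17365  -270.81137 ]
 [ 693.7437     23.000946]
 [ 467.601      35.75467 ]]
cover 1309 [ 0.5574 -0.1623  0.0796] 0.07052463442096592 0.1171694507198951 ((559.9560546875, -166.67906188964844), (110.34593200683594, 88.23296356201172), 86.1624755859375)
flange 798 [ 0.5554 -0.1595  0.0772] 0.07052463442096592 0.0848202259642592 ((559.9560546875, -166.67906188964844), (110.34593200683594, 88.23296356201172), 86.1624755859375)
tabpad 231 [ 0.4893 -0.0935  0.0948] 0.08791796568559299 0.10118747546309974 ((568.7645874023438, -63.1004638671875), (226.58856201171875, 44.581180572509766), 22.790523529052734)
taball 299 [ 0.4926 -0.0965  0.0937] 0.0657597905617796 0.10118747546309974 ((570.1353149414062, -67.62641906738281), (227.56756591796875, 53.9882926940918), 22.790523529052734)
```

```bash
python3 -m creep '{"translation":[[24,32,0],[48,64,0],[72,96,0],[96,128,0],[120,160,0]],"yaw":[-0.09,-0.18,-0.27,-0.368,-0.368],"gripper":[255,255,255,255,255]}' 30
python3 -m creep '{"translation":[[24,32,0],[48,64,0],[72,96,0],[96,128,0],[120,160,0]],"yaw":[0,0,0,0,0],"gripper":[255,255,255,255,255]}'
python3 -c "
from h import *
o=ctrl.get_obs();print(o['ee_pos'],o['eef_rot'],o['grip_width'],o['time_s'])"
```

```text
time_s: 0.52
ee_pos: [0.2892, -0.3615, 0.2238]
eef_rot: [-3.14, 0.0, -0.063]
force: [0.7, 0.5, -0.0]
grip_width: 0.0639
time_s: 0.93
ee_pos: [0.4099, -0.1997, 0.2237]
eef_rot: [-3.14, 0.0, -0.063]
force: [0.9, -0.6, -0.8]
grip_width: 0.0307
[ 0.40994586 -0.19965166  0.22373767] [-3.14028851e+00  1.11864235e-04 -6.30847524e-02] 0.030727123907506378 0.9333
```

```bash
python3 -m creep '{"translation":[[22,29,0],[44,58,0],[66,87,0],[76,100,0],[76,100,0]],"yaw":[0,0,0,0,0],"gripper":[255,255,255,255,255]}'
cat >> h.py <<'E'
from scipy.spatial.transform import Rotation as Ro
def wrist(f):
    o=ctrl.get_obs();c=shot('wrist',f);T=c['tool_from_camera'];d=c['depth'];v,u=np.indices(d.shape)
    P=np.stack([(u-c['cx'])/c['fx']*d,(v-c['cy'])/c['fy']*d,d],-1)
    W=(P@T[:3,:3].T+T[:3,3])@Ro.from_euler('xyz',o['eef_rot']).as_matrix().T+o['ee_pos']
    W[d==0]=np.nan
    return o,c,W
E
python3 - <<'E'
from h import *
o,c,W=wrist('w1.png');np.savez('w1.npz',W=W,px=c['pixels']);print(o['ee_pos'],o['eef_rot'],o['grip_width'],c['tool_from_camera'].round(3))
hsv=cv2.cvtColor(c['pixels'],cv2.COLOR_RGB2HSV)
for n,lo,hi,z0,z1 in(('pad',(5,150,120),(18,255,255),.085,.11),('flange',(130,100,60),(155,255,255),.07,.085),('block',(130,100,60),(155,255,255),.09,.105)):
    k=(cv2.inRange(hsv,lo,hi)>0)&(W[...,2]>z0)&(W[...,2]<z1)
    k=cv2.morphologyEx(k.astype(np.uint8),cv2.MORPH_OPEN,np.ones((5,5)))>0
    p=W[k]; print(n,len(p), len(p) and (np.median(p,0),cv2.minAreaRect(p[:,:2].astype(np.float32)*1000)))
E
```

```text
time_s: 1.35
ee_pos: [0.4871, -0.0971, 0.2232]
eef_rot: [-3.14, 0.001, -0.06]
force: [0.6, -0.5, -0.0]
grip_width: 0.0009
[ 0.48713532 -0.09711232  0.22322802] [-3.13976157e+00  8.16460605e-04 -5.96766928e-02] 0.000879887038466872 [[-0.    -0.961 -0.275  0.081]
 [ 1.    -0.001  0.001 -0.   ]
 [-0.001 -0.275  0.961 -0.161]
 [ 0.     0.     0.     1.   ]]
pad 1607 (array([ 0.48936296, -0.0995434 ,  0.09544883]), ((487.6873779296875, -99.406494140625), (36.02674865722656, 35.65757369995117), 87.04552459716797))
flange 8013 (array([ 0.56843839, -0.15727363,  0.07834524]), ((562.9459228515625, -168.15914916992188), (112.34093475341797, 89.79525756835938), 86.85469055175781))
block 4837 (array([ 0.56584544, -0.1634917 ,  0.10029967]), ((562.8455810546875, -166.72119140625), (60.163455963134766, 59.99795913696289), 86.60992431640625))
```

View pics/w1.png

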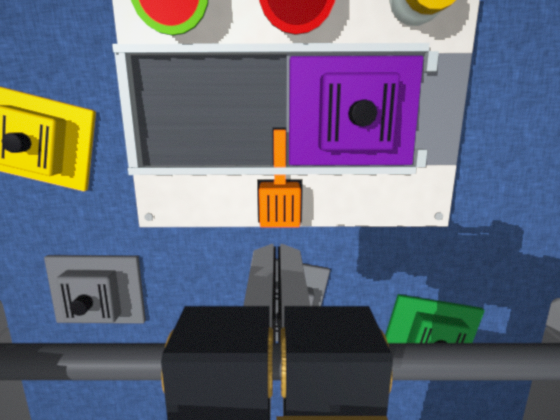

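The wrist view shows the shut fingers and the orange pad at px (280,204). It measures (487.7, -99.4) mm with its top at 95 mm. The cover, at px (355,110), is on its seat at (563, -167). The TCP is 2 mm off the pad centre, so I'll go down.

```bash
python3 -m creep '{"translation":[[0,-2,-35],[0,-2,-70],[0,-2,-95],[0,-2,-100],[0,-2,-100]],"yaw":[0,0,0,0,0],"gripper":[255,255,255,255,255]}'
python3 -m creep '{"translation":[[0,0,-4],[0,0,-8],[0,0,-12],[0,0,-16],[0,0,-19]],"yaw":[0,0,0,0,0],"gripper":[255,255,255,255,255]}'
```

```text
time_s: 1.82
ee_pos: [0.4853, -0.1012, 0.1224]
eef_rot: [-3.14, 0.004, -0.062]
force: [0.5, -0.8, 0.5]
grip_width: 0.0005
time_s: 2.23
ee_pos: [0.4858, -0.1016, 0.1038]
eef_rot: [-3.14, 0.002, -0.062]
force: [0.3, -2.7, 3.9]
grip_width: 0.0004
```

```bash
python3 -m creep '{"translation":[[0,0,-1],[0,0,-2],[0,0,-3],[0,0,-4],[0,0,-4]],"yaw":[0,0,0,0,0],"gripper":[255,255,255,255,255]}'
python3 -m creep '{"translation":[[0,0,-1],[0,0,-2],[0,0,-2]],"yaw":[0,0,0],"gripper":[255,255,255]}'
```

```text
time_s: 2.65
ee_pos: [0.4858, -0.1016, 0.0997]
eef_rot: [-3.14, 0.002, -0.062]
force: [-0.2, -1.3, 2.0]
grip_width: 0.0005
time_s: 2.9
ee_pos: [0.4858, -0.1016, 0.0987]
eef_rot: [-3.14, 0.002, -0.061]
force: [-7.3, 0.1, 18.1]
grip_width: 0.0002
```

The pad is on its hard stop: 18 N with the fingertips at 80 mm. I'll go up and over to a point behind the block, then check that the tab has stayed down.

```bash
python3 -m creep '{"translation":[[0,0,25],[0,0,55],[0,-10,75],[18,-35,75],[40,-65,75]],"yaw":[0,0,0,0,0],"gripper":[255,255,255,255,255]}'
python3 -m creep '{"translation":[[20,-30,0],[34,-51,0],[34,-51,0]],"yaw":[0,0,0],"gripper":[255,255,255]}'
python3 - <<'E'
from h import *
o=ctrl.get_obs();print(o['ee_pos'],o['eef_rot'])
c=shot('side');cv2.imwrite('pics/s2.png',cv2.resize(c['pixels'][130:250,190:340,::-1],None,fx=4,fy=4,interpolation=cv2.INTER_CUBIC))
W=cloud(c);hsv=cv2.cvtColor(c['pixels'],cv2.COLOR_RGB2HSV)
k=(cv2.inRange(hsv,(5,150,80),(18,255,255))>0)&(abs(W[...,0]-.487)<.03)&(abs(W[...,1]+.1)<.03)
print(k.sum(),np.percentile(W[k][:,2],[5,50,95,100]) if k.any() else 0)
E
```

```text
time_s: 3.32
ee_pos: [0.5264, -0.1664, 0.1754]
eef_rot: [-3.141, -0.001, -0.06]
force: [1.1, 0.7, 0.4]
grip_width: 0.0002
time_s: 3.57
ee_pos: [0.5615, -0.2205, 0.1743]
eef_rot: [-3.141, -0.0, -0.062]
force: [-0.4, 0.3, -0.6]
grip_width: 0.0002
[ 0.56153062 -0.22048891  0.17429854] [-3.14060431e+00 -2.36267950e-04 -6.19125906e-02]
119 [0.07088172 0.079129   0.08261464 0.08324858]
```

View pics/s2.png

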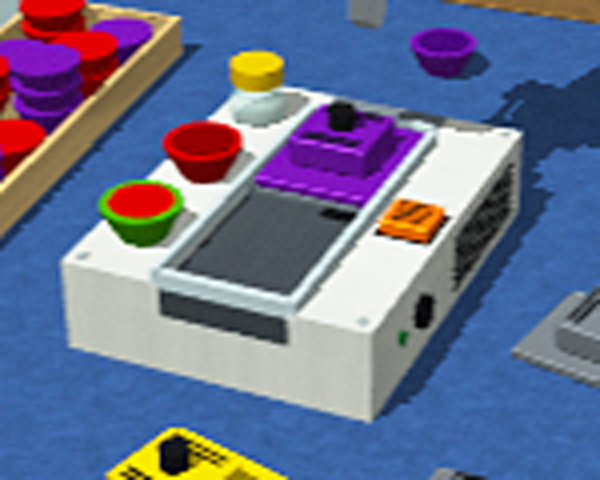

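The tab has stayed fully in, level with the rails at crop px (412,220), and its tooth is out of the slot at (338,213). The cover is still on its seat. I'll go down behind the block and start pushing.

```bash
python3 -m creep '{"translation":[[-1,0,-30],[-1,0,-55],[-1,0,-67],[-1,0,-70],[-1,0,-70]],"yaw":[0,0,0,0,0],"gripper":[255,255,255,255,255]}'
python3 -m creep '{"translation":[[0,5,0],[1,10,0],[1,15,0],[1,20,0],[1,25,0]],"yaw":[0,0,0,0,0],"gripper":[255,255,255,255,255]}'
```

```text
time_s: 4.03
ee_pos: [0.5595, -0.2181, 0.1041]
eef_rot: [-3.14, 0.001, -0.061]
force: [-0.4, -0.8, 1.2]
grip_width: 0.0005
time_s: 4.45
ee_pos: [0.5608, -0.1927, 0.105]
eef_rot: [-3.14, -0.0, -0.061]
force: [0.2, -2.9, 2.3]
grip_width: 0.0003
```

```bash
python3 -m creep '{"translation":[[0,8,-1],[1,16,-1],[1,24,-1],[2,32,-1],[2,40,-1]],"yaw":[0,0,0,0,0],"gripper":[255,255,255,255,255]}'
python3 -m creep '{"translation":[[0,8,0],[1,16,0],[1,24,0],[2,32,0],[2,40,0]],"yaw":[0,0,0,0,0],"gripper":[255,255,255,255,255]}'
```

```text
time_s: 4.87
ee_pos: [0.5629, -0.1518, 0.104]
eef_rot: [-3.14, -0.0, -0.06]
force: [-0.9, -2.5, 3.1]
grip_width: 0.0002
time_s: 5.28
ee_pos: [0.565, -0.1109, 0.1038]
eef_rot: [-3.14, 0.0, -0.06]
force: [0.8, -0.8, 0.1]
grip_width: 0.0006
```

```bash
python3 -m creep '{"translation":[[0,6,0],[1,12,0],[1,18,0],[1,24,0],[1,26,0]],"yaw":[0,0,0,0,0],"gripper":[255,255,255,255,255]}'
cat > look.py <<'E'
import sys
from h import *
c=shot('side');cv2.imwrite('pics/'+sys.argv[1],cv2.resize(c['pixels'][130:250,190:340,::-1],None,fx=4,fy=4,interpolation=cv2.INTER_CUBIC))
def rep(n,c,W,z):
    hsv=cv2.cvtColor(c['pixels'],cv2.COLOR_RGB2HSV)
    k=(cv2.inRange(hsv,(130,100,60),(155,255,255))>0)&(abs(W[...,0]-.565)<.07)&(abs(W[...,1]+.11)<.16)&(W[...,2]>z[0])&(W[...,2]<z[1])
    p=W[k];p=p[~np.isnan(p[:,0])]
    if len(p)<20: return print(n,z,len(p))
    r=cv2.minAreaRect(p[:,:2].astype(np.float32)*1000)
    a=np.c_[p[:,:2]-p[:,:2].mean(0),np.ones(len(p))];s=np.linalg.lstsq(a,p[:,2],rcond=None)[0]
    a=-.056;d=np.array(r[0])-[564.9,-117.1]
    print(n,z,len(p),r,'ext xy',(d@[np.cos(a),np.sin(a)]).round(1),(d@[-np.sin(a),np.cos(a)]).round(1),'slope',s[:2].round(4),'z',s[2].round(4))
for z in((.06,.083),(.09,.105)):
    rep('side',c,cloud(c),z)
    t=shot('top');rep('top',t,cloud(t),z)
    o,w,W=wrist(None);rep('wrist',w,W,z)
print(o['ee_pos'],o['force'],o['time_s'])
E
python3 look.py s3.png
```

```text
time_s: 5.7
ee_pos: [0.566, -0.0841, 0.1038]
eef_rot: [-3.14, 0.0, -0.06]
force: [0.5, -1.1, -0.8]
grip_width: 0.0003
side (0.06, 0.083) 348 ((571.7923583984375, -43.257354736328125), (122.1351547241211, 90.7669677734375), 85.71372985839844) ext xy 2.7 74.1 slope [-0.0167  0.0019] z 0.0748
top (0.06, 0.083) 217 ((568.98095703125, -3.091665267944336), (86.77374267578125, 36.84042739868164), 0.005800863262265921) ext xy -2.3 114.1 slope [ 0.0084 -0.1728] z 0.0728
wrist (0.06, 0.083) 10984 ((568.7095336914062, -39.63168716430664), (114.87462615966797, 90.59456634521484), 86.65813446044922) ext xy -0.5 77.6 slope [-0.0006 -0.0046] z 0.0742
side (0.09, 0.105) 219 ((566.2667846679688, -39.22159194946289), (61.70378112792969, 61.52687454223633), 88.51756286621094) ext xy -3.0 77.8 slope [-0.0056 -0.0317] z 0.0955
top (0.09, 0.105) 31 ((545.64404296875, -17.244794845581055), (13.07138729095459, 13.099081993103027), 1.1212610006332397) ext xy -24.8 98.6 slope [ 0.2841 -0.0408] z 0.0951
wrist (0.09, 0.105) 7762 ((569.0791625976562, -48.607696533203125), (73.36227416992188, 59.434967041015625), 87.48406219482422) ext xy 0.3 68.6 slope [-0.017  0.002] z 0.096
[ 0.56593703 -0.08494134  0.1038596 ] [-0.74342003  0.77987005 -0.13518432] 5.9
```

View pics/s3.png

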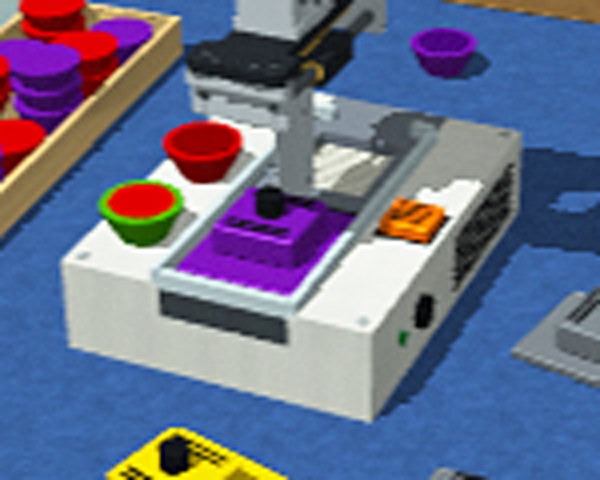

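The cover has dropped: its flange top is at 74 mm (66+8), it is level, and it sits at y of about +75. I'll back off and go up.

```bash
python3 -m creep '{"translation":[[-1,-12,0],[-1,-20,10],[-1,-25,45],[-1,-30,80],[-1,-40,110]],"yaw":[0,0,0,0,0],"gripper":[255,255,255,255,255]}'
python3 -m creep '{"translation":[[-10,-40,10],[-30,-80,20],[-50,-110,20],[-60,-130,20],[-60,-130,20]],"yaw":[0,0,0,0,0],"gripper":[255,255,255,255,255]}'
python3 look.py s4.png; python3 -c "
from h import *
c=shot('top');cv2.imwrite('pics/t4.png',c['pixels'][:,:,::-1])"
```

```text
time_s: 6.37
ee_pos: [0.5648, -0.126, 0.2169]
eef_rot: [-3.14, -0.001, -0.061]
force: [1.4, -0.2, 0.9]
grip_width: 0.0004
time_s: 6.78
ee_pos: [0.5025, -0.2606, 0.2381]
eef_rot: [-3.141, -0.002, -0.066]
force: [-0.2, -0.3, -0.5]
grip_width: 0.0005
side (0.06, 0.083) 352 ((571.0684814453125, -42.390045166015625), (123.17546844482422, 90.1302719116211), 86.3546142578125) ext xy 2.0 74.9 slope [-0.0099  0.0012] z 0.075
top (0.06, 0.083) 832 ((566.9305419921875, -42.013267517089844), (113.81364440917969, 88.2138671875), 86.33588409423828) ext xy -2.2 75.1 slope [-0.0001 -0.0019] z 0.073
wrist (0.06, 0.083) 5439 ((568.8739013671875, -45.70558166503906), (103.84261322021484, 91.12770080566406), 86.52851104736328) ext xy -0.0 71.5 slope [-0.0008  0.0022] z 0.0741
side (0.09, 0.105) 234 ((565.501708984375, -40.15176773071289), (60.76667404174805, 62.88816833496094), 88.94612884521484) ext xy -3.7 76.9 slope [ 0.0157 -0.0327] z 0.0955
top (0.09, 0.105) 465 ((566.6058349609375, -41.596763610839844), (59.93646240234375, 60.4744873046875), 87.2047348022461) ext xy -2.5 75.5 slope [-0.0034  0.0064] z 0.0954
wrist (0.09, 0.105) 3529 ((568.4657592773438, -43.206016540527344), (59.558494567871094, 59.63824462890625), 86.48249053955078) ext xy -0.6 74.0 slope [0.0032 0.0238] z 0.0958
[ 0.50501256 -0.2558617   0.2372449 ] [-0.16333174  0.40893408 -0.48987131] 6.9833
```

View pics/s4.png

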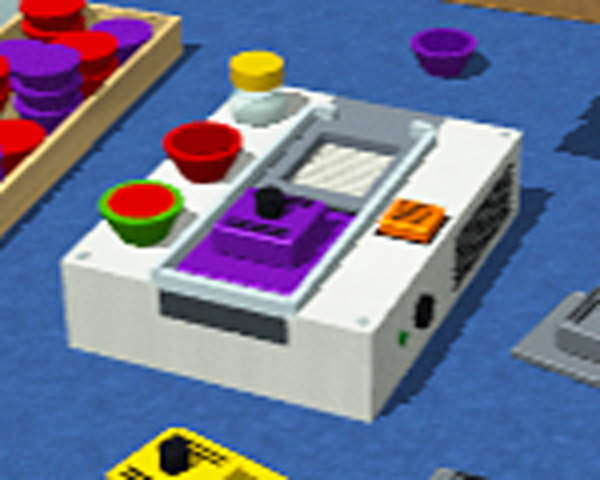

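View pics/t4.png

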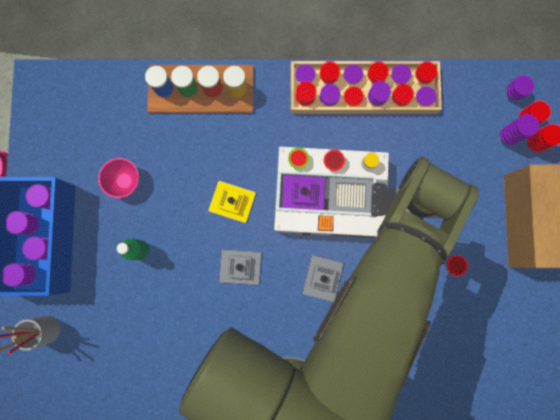

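The cover lies flat on the landing plate at px (303,192). The filter at (350,195) is bare, the tab is in, and the lamps and paint are where they were. The hand is clear, so I'm handing in.

```bash
python3 -c "
from station import ctrl
print(ctrl.hand_in())"
```

```text
the job is handed in; nothing more can be done
None
```

I pressed the tab fully in, then pushed the cover off its seat onto the landing plate, and handed the job in at about 7 s of the 43 s. The hand-in gave no verdict.

- **Tab:** I pressed it with shut fingers to its hard stop, where the wrist read 18 N with the fingertips at about 80 mm. The cover was still on its seat. The side camera afterwards showed the pad level with the rails.
- **Cover:** I pushed it on the block's -y face, and the wrist read about 3 N along the slide. It now sits at extractor y of about +75 mm, past the +62 drop-off and short of the end stop at +84.
- **Flatness:** The flange top measures about 74 mm and the block top about 96 mm, as expected on the landing plate. It is level, and the filter is fully uncovered.
- **Surroundings:** The lamps, pot, bottle and bowl in view look unmoved. The raised arm hid the violet lamp in the last top view, but the side view shows it in place. The hand is clear, with wrist force near 0.
- **Disagreements:** The three cameras disagreed by about 5 mm on the cover's position (y +71.5 to +77). All readings are well past the drop-off. The wrist reading of +71.5 saw only part of the flange.

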